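Load the cleaning pot and close its keyed lid

ROBOT

A 7-joint arm with a two-finger parallel gripper is mounted at the origin on a cart in front of the work surface, level with it; the furniture and walls round the work are solid. World frame = base frame: x ahead of the robot, y to its left, z up, the work surface at z = 0. Lengths are in m, angles in rad, forces in N, time in s.
With the tool pointing down it reaches from about 0.4 to 0.875 m from the base axis. Payload 6.5 kg.
Tool frame: the origin (TCP) lies between the finger pads; the fingertips stand 25 mm ahead of it and the grasp point (between the pads) lies 6 mm ahead of it (ctrl.nose_length is the distance from the TCP to the fingertips, in m); z points along the fingers, y is the direction in which the jaws open and shut (so a half turn about z gives the same grasp; the last joint's range is limited). The gripper opens to 88 mm and grips with 3 to 60 N. Pads are 18 mm wide; open, the fingers measure 123 mm over their backs; the gripper's body (75 mm by 187 mm) begins 45 mm behind the grasp point.
Start: joints at [1.091, 0.536, -0.004, 1.538, 0.003, 1.067, -0.071], TCP at [0.261, -0.595, 0.264] pointing down, gripper open.
Joint ranges: [-2.7, 2.7], [-0.37, 2.16], [-1.27, 1.26], [0.24, 2.4], [-1.31, 4.45], [0.19, 1.91], [-2.76, 2.76]. Speed limits (rad/s): [2.39, 2.39, 3.14, 3.14, 3.14, 3.14, 3.14].

INTERFACE

Orientations are given as a unit quaternion [x, y, z, w].
In Python, from plant import ctrl, command_gripper, status, get_image, job gives the robot as it stands. Calls block until the motion is done:
- ctrl.move_to(position, orientation): joint-space move of the TCP to a pose.
- ctrl.line_to(position, rotation=None, rate=0.15, guard=None): straight line of the TCP; rotation=None keeps the orientation; rate is the mean speed in m/s. With guard (N) it stops when the force on the tool has changed by that much, and returns True; else False.
- ctrl.move_joints(angles): joint-space move.
- command_gripper(opening, effort=None): opening from 0.0 (shut) to 1.0 (fully open); effort is the grip in N (None keeps the last); returns when the fingers have stopped.
- ctrl.wait(seconds).
- ctrl.inverse_kinematics(position, orientation): joint angles nearest the present ones, or None.
- status.read_state(): the state.
- get_image(name): name is "scene" or "top"; returns a dict with "image" (480x640x3 uint8, red, green, blue), "range_z" (480x640 float32, m along the optical axis (not along the pixel's ray), 0 where there is no reading), "fx", "fy", "cx", "cy" (pixels), "T" (4x4, takes a point from camera to world coordinates). Camera axes: x right, y down, z forward; pixel columns grow to the right and rows downward; lengths in m; the calibration is good to about 2 mm. A picture is of the moment at which its call begins.
A pose or a line that the arm cannot do raises ctrl.Unreachable and nothing moves.
- job.sign_off(): hands the job in, once; it reports no verdict.
The state is a dict: "time": time; "qpos": joint angles; "qd": joint speeds; "joint_torque": joint torques, N m; "position": TCP position; "orientation": TCP orientation; "ft_force": force on the tool from outside, world axes, zero at the start; "ft_torque": the same for the moment, N m; "grip_width": opening from 0.0 (shut) to 1.0 (fully open).
Only numpy, scipy, OpenCV 4.12 (cv2) and the standard library are available. Lean on these libraries where they do the work, as an engineer would, in place of code of your own. Each camera call takes 0.05 s, during which the arm holds its last target.

TASK

Get the parts-cleaning pot ready to run: lay the spanner that was left across its mouth flat on the bench, then move every brass bush from the open kit drawer into the pot. After that lay the lid squarely on the rim with its lugs well to the side of the notches (some 20 degrees or more), turn it there until the lugs drop into the notches and the lid sits fully down; also push the empty drawer fully home at any time once the bushes are out. Let go of everything and leave the mug, tape roll and grey hub alone.

Things in the scene. Friction and masses are not known exactly. Their poses are not given: they have to be found in the camera images.
- pot: Blue round cleaning pot fixed to the bench, open at the top: 160 mm outside diameter, with an aluminium rim collar 140 mm inside, 176 mm outside diameter. Origin at the centre of its underside, z up; inner floor at z = 8 mm, rim top at 84 mm. The collar has two notches, 14 mm deep, 46 mm wide, right through it radially, at its +x and -x sides.
- pot_rim (a point): Centre of the pot's mouth, level with the rim top, axes as the pot's. Bushes fit in one layer only, side by side: the seated lid leaves 58 mm above the inner floor. Lid origin above the pot's origin: 76 mm with the lugs riding on the rim (the spigot then still centres it to about 2 mm), 66 mm when seated with lid x parallel to pot x, either way round.
- lid: Loose steel lid, about 0.35 kg, disc 180 mm diameter. Origin at the centre of its spigot's underside, z up; it starts lying on the bench on its spigot. Black spigot z = 0 to 18 mm, 136 mm diameter, tapering to 120 mm at the foot; disc z = 18 to 26 mm. Two brass lugs under the disc at x = +80 and -80 mm: 40 mm wide (y), 12 mm thick (x), z = 8 to 18 mm; yellow marks above them.
- lid_handle (a point): Top centre of the lid's red bar handle, 60 mm above the lid's origin, axes as the lid's. The bar runs along x through the centre: 90 mm long, 14 mm wide (y), z = 26 to 60 mm of the lid. In the notches the lugs have about 3 mm play each side, about 2 degrees. The lid turns on the rim with rubbing friction only, under a light press.
- unit: Green steel housing of the kit drawer, fixed to the bench, 200 x 240 x 75 mm (x, y, z). Origin at the centre of its underside; the drawer comes out along its -x, its front opening at x = -100 mm.
- drawer (a joint): How far the grey kit drawer is open, m: 0 fully home, 0.165 fully out. It slides with about 2 N friction; a sprung detent adds some 3 to 6 N from about 13 to 6 mm before home and then draws it in, so push it up to its stop.
- drawer_front (a point): Centre of the outer face of the drawer's flat front panel (236 mm wide, 12 mm thick, from 6 to 66 mm above the bench); this point is 40 mm above the bench. The face looks along the unit's -x. Tray behind it: 208 mm wide inside, floor 12 mm and side walls 30 mm above the bench.
- bush_1: Brass flanged bush, loose, 0.28 kg, 44 mm high, flange 54 mm diameter at its foot, narrowing upward to about 38 mm at the top; grip it from above by its upper half. Origin at the centre of its underside, z up. It starts standing in the drawer. May be absent.
- bush_2: Another bush just like bush_1. May be absent.
- bush_3: Another bush just like bush_1. May be absent.
- spanner: Double open-ended steel spanner lying flat across the pot's rim, 0.12 kg, 184 mm long along its own y, 6 mm thick; shank 16 mm wide (along x), jaws 30 mm wide. Origin at the centre of its underside. It may lie either face up on the bench.
- mug: Bystander: black and white mug, 82 mm diameter, 97 mm high, handle at its -y. Origin under it. Leave it alone.
- hub: Bystander: grey turned hub, 86 mm diameter, 46 mm high. Origin at the centre of its underside. Leave it alone.
- tape: Bystander: roll of masking tape, 104 mm diameter, 25 mm high. Origin at the centre of its underside. Leave it alone.
There are look-alikes about, which are no part of the job. Leave any blue, green or purple look-alike of the bush_1 alone.

How it is judged:
On the way, in this order (a step that is already met when the one before it is completed fails the run):
1. the spanner lies flat on the bench, off the pot (height (world z) of spanner below 0.02 m and horizontal distance between spanner and pot above 0.09 m and angle between the z axis of spanner and the z axis of pot, either way round below 0.15 rad), for 0.2 s.
2. every bush is in the pot (horizontal distance between each of bush_1, bush_2, bush_3 and pot below 0.075 m and height (world z) of each of bush_1, bush_2, bush_3 below 0.07 m), for 0.2 s.
3. the lid rides on the rim, lugs at least 0.2 rad to the side of the notches (horizontal distance between lid and pot below 0.008 m and z of lid in the frame of pot between 0.071 and 0.08 m and angle between lid's own z axis and vertical below 0.06 rad and angle between the x axis of lid and the x axis of pot, either way round above 0.2 rad), for 0.1 s.
4. the lid has dropped into its notches (horizontal distance between lid and pot below 0.006 m and z of lid in the frame of pot below 0.069 m and angle between the x axis of lid and the x axis of pot, either way round below 0.08 rad), for 0.2 s.
At the end, for the whole second after the job is handed in: Spanner flat on the bench (0.15 rad, origin below 20 mm, over 90 mm from the pot's axis); every bush in the pot; lid at rest in its notches (within 3 mm of seated height, 6 mm of centre, 0.08 rad of the notches, tilt below 0.04 rad); drawer within 5 mm of home (all of step 1 and all of step 2 and all of step 4 and angle between lid's own z axis and vertical below 0.04 rad and linear speed of lid below 0.02 m/s and value of joint drawer below 0.005 m); the robot touches nothing.
It fails at once if a bystander (mug, hub or tape) is pushed more than 40 mm (distance of any of mug, hub, tape from where it was at the start of the episode above 0.04 m).
Of bush_1, bush_2, bush_3 only 2 to 3 are there at a start; the rules pass over those that are not, and their reading is None.
At some moment in a run one of bush_1, bush_2, bush_3, lid may be knocked a few centimetres aside while the robot is not near it.
It also fails if it takes over 192 s, if anything falls off the work surface, if the arm or the gripper's body presses on something with over 40 N, if the wrist force passes 120 N, or if a joint passes its speed limit or range.

## Working session

There is one attempt and no reset: what is moved stays moved. The work goes in short steps, each a Python script; the robot and the scene stay as the last script left them, time stands still between calls to the robot, and variables do not carry over. Pictures are saved under pics/ and viewed, and the job is handed in when it is done.

```bash
ls; mkdir -p pics; cat > h.py <<'E'
import numpy as np, cv2
from plant import ctrl, command_gripper, status, get_image, job
def save(name,fn,crop=None,scale=1):
    d=get_image(name); im=d["image"][:,:,::-1]
    if crop: im=im[crop[1]:crop[3],crop[0]:crop[2]]
    if scale!=1: im=cv2.resize(im,None,fx=scale,fy=scale,interpolation=cv2.INTER_CUBIC)
    cv2.imwrite('pics/'+fn,im); return d
def cloud(d):
    z=d["range_z"]; v,u=np.mgrid[0:480,0:640]
    P=np.stack([(u-d["cx"])*z/d["fx"],(v-d["cy"])*z/d["fy"],z],-1)
    W=P@d["T"][:3,:3].T+d["T"][:3,3]; W[z<=0]=np.nan
    return W
E
python3 - <<'E'
from h import *
a=save("scene","s0.png");b=save("top","t0.png")
np.savez('/tmp/t0.npz',W=cloud(b),im=b["image"]);np.savez('/tmp/s0.npz',W=cloud(a),im=a["image"])
print(b["T"],a["T"],b["fx"]);print(status.read_state())
E
```

```text
pics
[[-0.00285932 -0.99499933  0.09984071  0.45751035]
 [-0.99994148  0.00388662  0.01009639  0.03923257]
 [-0.01043395 -0.099806   -0.99495221  1.23236666]
 [ 0.          0.          0.          1.        ]] [[ 0.6732873  -0.389621    0.62839453 -0.41595052]
 [-0.73931602 -0.36602567  0.56518761 -0.83158836]
 [ 0.00979957 -0.84511578 -0.53449348  0.91094913]
 [ 0.          0.          0.          1.        ]] 449.1329970835302
{'time': 0.1, 'qpos': array([ 1.09081177,  0.5370842 , -0.00441465,  1.53874156,  0.00262861,
        1.06731552, -0.07118275]), 'qd': array([ 0.0012114 , -0.0025644 ,  0.00047798, -0.00316021,  0.0005704 ,
       -0.00018912, -0.00150383]), 'joint_torque': array([ 4.61078846e-03, -5.72072625e+01,  9.94369984e-01, -2.52229840e+01,
       -5.62180253e-02,  1.33926547e-02,  2.92032075e-05]), 'position': array([ 0.26111806, -0.59469344,  0.2629437 ]), 'orientation': array([ 9.78665301e-01,  2.05459567e-01, -2.31891363e-04, -7.36084149e-04]), 'ft_force': array([ 0.07605086, -0.06452992, -1.05174634]), 'ft_torque': array([0.00972419, 0.00387861, 0.04194574]), 'grip_width': 0.999214591748163}
```

View pics/t0.png

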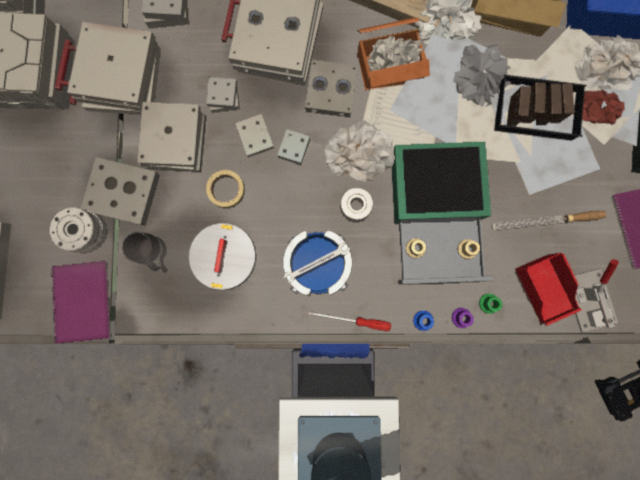

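View pics/s0.png

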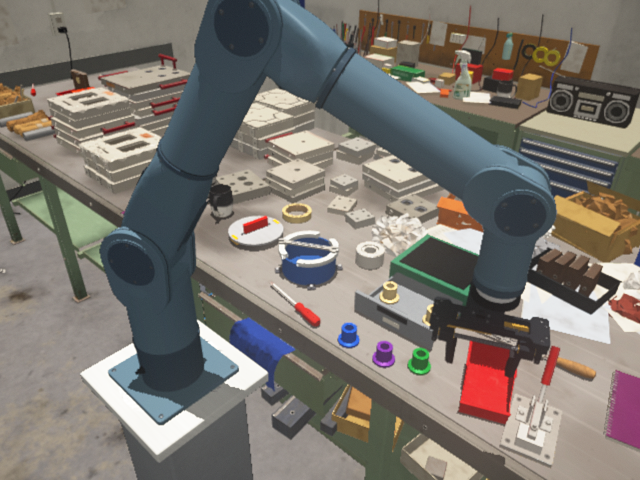

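```bash
python3 - <<'E'
import numpy as np,cv2
f=np.load('/tmp/t0.npz');W=f['W'];im=f['im'][:,:,::-1]
cv2.imwrite('pics/t0a.png',cv2.resize(im[170:335,180:380],None,fx=4,fy=4,interpolation=cv2.INTER_CUBIC)[:600])
cv2.imwrite('pics/t0b.png',cv2.resize(im[135:335,380:520],None,fx=3,fy=3,interpolation=cv2.INTER_CUBIC))
for n,(u,v) in dict(pot=(300,245),hubtop=(345,205),drawfl=(445,265),b1=(418,240),b2=(469,241),front=(440,282),frontL=(404,282),frontR=(490,283),hous=(400,180),lid=(200,255),handle=(220,257),sp1=(295,273),sp2=(340,248),scr=(375,324),mug=(140,240),black=(440,180),blue=(424,314)).items():
    print(n,W[v,u].round(4))
E
```

```text
pot [0.5614 0.1014 0.0091]
hubtop [ 0.6649 -0.0206  0.0473]
drawfl [ 0.5054 -0.2914  0.0124]
b1 [ 0.5695 -0.2109  0.056 ]
b2 [ 0.5699 -0.3568  0.0175]
front [ 0.4596 -0.2624  0.0671]
frontL [ 0.4598 -0.1704  0.064 ]
frontR [ 0.4566 -0.4151  0.0005]
hous [ 0.726  -0.164   0.0735]
lid [0.5336 0.3688 0.0315]
handle [0.5263 0.3082 0.0606]
sp1 [0.4833 0.1099 0.0893]
sp2 [ 0.5464 -0.0047  0.0915]
scr [ 0.3497 -0.0981  0.0273]
mug [0.5756 0.536  0.0218]
black [ 0.7241 -0.2671  0.0792]
blue [ 0.375  -0.2295  0.0203]
```

View pics/t0a.png

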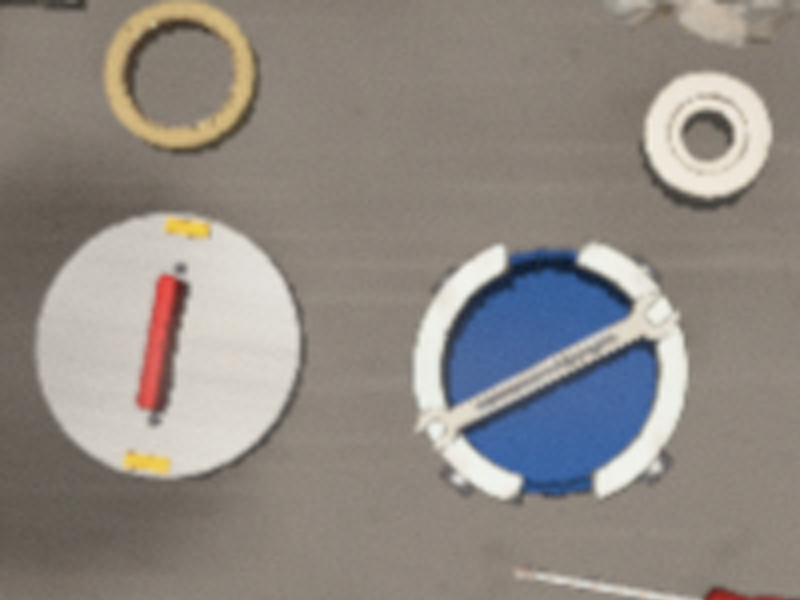

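View pics/t0b.png

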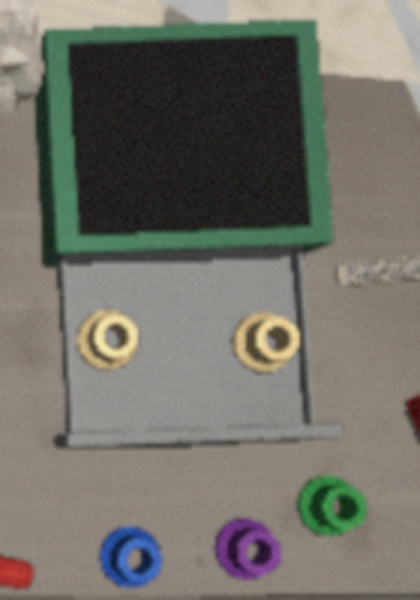

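```bash
cat >> h.py <<'E'
from scipy.optimize import least_squares
def circ(P,r=None):
    # min-enclosing circle for a filled disc top
    (x,y),R=cv2.minEnclosingCircle(P.astype(np.float32)); return np.array([x,y]),R
def sel(W,x0,x1,y0,y1,z0,z1):
    return (W[...,0]>x0)&(W[...,0]<x1)&(W[...,1]>y0)&(W[...,1]<y1)&(W[...,2]>z0)&(W[...,2]<z1)
def rect(P):
    (c,wh,a)=cv2.minAreaRect((P*1000).astype(np.float32)); b=cv2.boxPoints((c,wh,a))/1000
    e=[b[1]-b[0],b[2]-b[1]]; e=max(e,key=np.linalg.norm)
    return np.array(c)/1000,np.sort(np.array(wh))/1000,np.arctan2(e[1],e[0])
def pca(P):
    c=P.mean(0); w,v=np.linalg.eigh(np.cov((P-c).T)); return c,np.arctan2(v[1,1],v[0,1])
E
python3 - <<'E'
from h import *
f=np.load('/tmp/t0.npz');W=f['W'];im=f['im'];hsv=cv2.cvtColor(im,cv2.COLOR_RGB2HSV)
P=W[sel(W,.4,.65,-.03,.19,.079,.0875)][:,:2]
print('rim n',len(P),circ(P))
c=circ(P)[0]
# notch directions: angular gaps
r=np.linalg.norm(P-c,axis=1);Q=P[(r>.072)&(r<.087)]-c
h=np.histogram(np.degrees(np.arctan2(Q[:,1],Q[:,0])),bins=72,range=(-180,180))[0]
print(h)
S=W[sel(W,.4,.65,-.05,.21,.0885,.1)]
print('span',len(S),rect(S[:,:2]),pca(S[:,:2]),np.median(S[:,2]))
m=sel(W,.4,.65,.2,.45,.02,.045);D=W[m][:,:2];print('lid',len(D),circ(D),np.median(W[m][:,2]),D.mean(0))
H=W[sel(W,.4,.65,.2,.45,.052,.08)];print('handle',rect(H[:,:2]),pca(H[:,:2]),np.median(H[:,2]))
y=m&(hsv[...,0]>20)&(hsv[...,0]<35)&(hsv[...,1]>120);Y=W[y];
n,l,s,cc=cv2.connectedComponentsWithStats(y.astype(np.uint8))
ms=[W[l==i][:,:2].mean(0) for i in range(1,n) if s[i,4]>5];print('marks',ms)
if len(ms)==2: d=ms[0]-ms[1];print(np.mean(ms,0),np.linalg.norm(d),np.degrees(np.arctan2(d[1],d[0])))
b=sel(W,.47,.63,-.42,-.16,.04,.08)
n,l,s,cc=cv2.connectedComponentsWithStats(b.astype(np.uint8))
for i in range(1,n):
  if s[i,4]>10: X=W[l==i];print('b',s[i,4],cc[i],circ(X[:,:2]),X[:,2].mean(),X[:,:2].mean(0))
for nm,v in dict(front=(.43,.48,-.45,-.1,.055,.075),house=(.6,.9,-.45,-.1,.068,.085)).items():
  X=W[sel(W,*v)];print(nm,rect(X[:,:2]),np.median(X[:,2]))
for nm,v in dict(hub=(.58,.74,-.08,.05,.035,.06),tape=(.58,.75,.2,.42,.015,.04)).items():
  X=W[sel(W,*v)];print(nm,circ(X[:,:2]))
E
```

```text
rim n 991 (array([0.51036692, 0.05433573]), 0.08895928412675858)
[ 0  0  0  0 10 18 16 16 14 14 15 15 14 15 15 14 14 10 13 11 14  7  9 17
  8 11 13 16 17 15 16 14 14  0  0  0  0  0  0  0 12 15 13 13 16 14 15 14
 14 13 13 15 15 14 13 14 13 13  2 13  5 11 14 15 14 15 15 16 16  5  0  0]
span 284 (array([0.50874002, 0.05512028]), array([0.11080164, 0.1574288 ]), np.float32(1.4624966)) (array([0.50891623, 0.05357878]), np.float64(2.0259687033554834)) 0.09018622572901325
lid 3188 (array([0.53074473, 0.31182906]), 0.0903845950961113) 0.02557438988850702 [0.52990538 0.31061348]
handle (array([0.53049756, 0.31137146]), array([0.01521778, 0.08844066]), np.float32(-0.14791647)) (array([0.53036751, 0.31067027]), np.float64(2.9880615746521353)) 0.059038814499510206
marks [array([0.61106203, 0.29949869]), array([0.45258298, 0.3243792 ])]
[0.53182251 0.31193895] 0.16042022232953346 -8.92235693173555
b 161 [429.0310559  217.40993789] (array([ 0.62570059, -0.25325376]), 0.09208451211452484) 0.07355941331934114 [ 0.62663889 -0.2371782 ]
b 136 [418.08088235 247.28676471] (array([ 0.55046493, -0.21190596]), 0.01924987882375717) 0.0533144266553115 [ 0.55050065 -0.21120785]
b 151 [471.64238411 247.96688742] (array([ 0.54885966, -0.35260376]), 0.019600380212068558) 0.05323645823510725 [ 0.54819945 -0.35137102]
b 28 [479.5 277. ] (array([ 0.47209778, -0.36484027]), 0.03485015034675598) 0.06484142182238242 [ 0.4721025  -0.36497075]
front (array([ 0.46428058, -0.28261588]), array([0.01261593, 0.23433797]), np.float32(-1.5368108)) 0.06513042623967202
house (array([ 0.74783374, -0.27854745]), array([0.25061502, 0.35099274]), np.float32(-1.5098599)) 0.07647052010372635
hub (array([ 0.66198385, -0.0119913 ]), 0.098977230489254)
tape (array([0.65496939, 0.31188118]), 0.10287792980670929)
```

```bash
python3 - <<'E'
from h import *
f=np.load('/tmp/t0.npz');W=f['W'];im=f['im']
# ortho map 2mm/px: x up, y left ; x .28..0.88, y -.5..+.5
s=.00165
H=np.zeros((364,606),np.float32);C=np.zeros((364,606,3),np.uint8)
big=cv2.resize(np.nan_to_num(W,nan=-9).astype(np.float32),None,fx=3,fy=3,interpolation=cv2.INTER_NEAREST).reshape(-1,3);bc=cv2.resize(im,None,fx=3,fy=3,interpolation=cv2.INTER_NEAREST).reshape(-1,3)[:,::-1]
o=np.argsort(big[:,2]);big=big[o];bc=bc[o]
a=((.88-big[:,0])/s).round().astype(int);b=((.5-big[:,1])/s).round().astype(int)
k=(a>=0)&(a<364)&(b>=0)&(b<606)
C[a[k],b[k]]=bc[k];H[a[k],b[k]]=big[k,2]
C=cv2.morphologyEx(C,cv2.MORPH_CLOSE,np.ones((3,3)))
for x in np.arange(.3,.9,.1):
  r=int((.88-x)/s);cv2.line(C,(0,r),(605,r),(0,255,255),1);cv2.putText(C,f'{x:.1f}',(2,r-2),0,.35,(0,255,0))
for y in np.arange(-.4,.5,.1):
  c=int((.5-y)/s);cv2.line(C,(c,0),(c,363),(0,255,255),1);cv2.putText(C,f'{y:.1f}',(c,10),0,.35,(0,255,0))
cv2.imwrite('pics/o0.png',C)
for nm,v in dict(hub=(.6,.72,-.09,.015,.035,.06),tape=(.58,.72,.2,.36,.015,.035)).items():
  X=W[sel(W,*v)];print(nm,circ(X[:,:2]))
E
```

```text
hub (array([ 0.66914046, -0.05180836]), 0.04321559518575668)
tape (array([0.64955467, 0.29814804]), 0.08951205015182495)
```

View pics/o0.png

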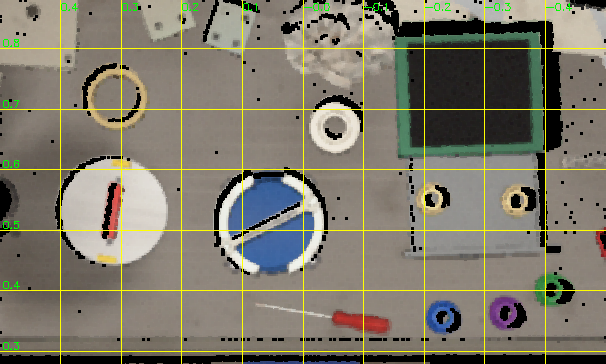

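```bash
cat >> h.py <<'E'
from scipy.spatial.transform import Rotation as R
def down(jaw_deg, alt=False):
    psi=jaw_deg-90+(180 if alt else 0)
    return (R.from_euler('z',psi,degrees=True)*R.from_euler('x',180,degrees=True)).as_quat()
def pick_q(pos,jaw_deg):
    best=None
    for alt in (0,1):
        q=down(jaw_deg,alt); j=ctrl.inverse_kinematics(pos,q)
        if j is not None and (best is None or abs(j[6])<abs(best[1][6])): best=(q,j)
    return best
def st(msg=''):
    s=status.read_state(); print(msg,'t%.1f'%s['time'],s['position'].round(4),'F',s['ft_force'].round(1),'g%.3f'%s['grip_width']); return s
E
python3 - <<'E'
from h import *
f=np.load('/tmp/t0.npz');W=f['W']
S=W[sel(W,.4,.65,-.05,.21,.0875,.1)][:,:2]
# ransac line, 9 mm
rng=np.random.default_rng(0);best=None
for _ in range(500):
    a,b=S[rng.choice(len(S),2,0)];d=(b-a)/np.linalg.norm(b-a)
    e=np.abs((S-a)@np.array([-d[1],d[0]]));k=e<.009
    if best is None or k.sum()>best.sum(): best=k
vx,vy,x0,y0=cv2.fitLine(S[best].astype(np.float32),cv2.DIST_HUBER,0,.01,.01).ravel()
d=np.array([vx,vy]);t=(S[best]-[x0,y0])@d
c=np.array([x0,y0])+d*(np.percentile(t,1)+np.percentile(t,99))/2
print(len(S),best.sum(),np.degrees(np.arctan2(vy,vx)),np.ptp(t),c)
h=np.degrees(np.arctan2(vy,vx))
for p,j in (([*c,.25],h+90),([.685,.17,.2],33.5+90)):
    b=pick_q(p,j);print(b[1].round(2) if b else None)
E
```

```text
346 289 -64.11881 0.18189190806160946 [0.50832023 0.05571965]
[ 0.35  0.4  -0.68  1.88  0.3   0.96 -0.01]
[ 0.28  0.96 -1.08  1.38  0.85  1.3   1.32]
```

```bash
python3 - <<'E'
from h import *
c=[.5083,.0557]
command_gripper(.5,15)
q,j=pick_q([*c,.22],-64.1+90)
ctrl.move_to([*c,.22],q);st()
print(ctrl.line_to([*c,.105],rate=.1,guard=8));st()
command_gripper(0.);st('closed')
ctrl.line_to([*c,.2],rate=.12);st('up')
save("scene","s1.png")
E
```

```text
t3.4 [0.5086 0.0545 0.2199] F [0.4 0.3 0.1] g0.499
False
 t4.7 [0.5088 0.0558 0.1056] F [-0.2  0.2  0.1] g0.498
closed t5.2 [0.5085 0.0557 0.1052] F [ 0.9 -0.2  1.7] g0.180
up t6.1 [0.5078 0.0555 0.1993] F [-0.2  1.  -2. ] g0.177
```

View pics/s1.png

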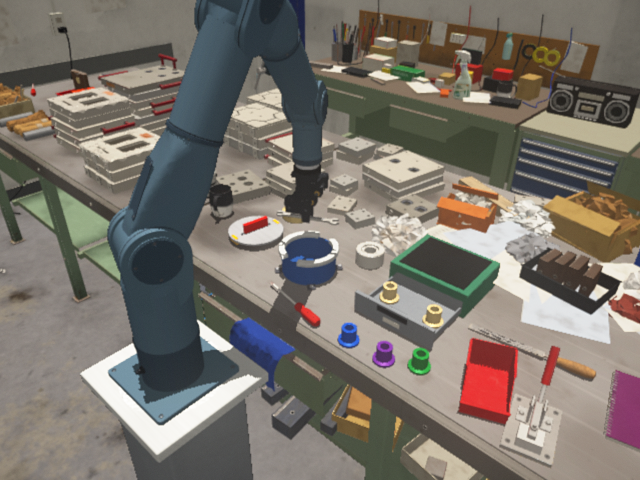

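```bash
python3 - <<'E'
from h import *
p=[.685,.17]
q,j=pick_q([*p,.2],33.5+90);print(j.round(2))
ctrl.move_to([*p,.2],q);st()
ctrl.line_to([*p,.06],rate=.12)
print(ctrl.line_to([*p,.0275],rate=.04,guard=5));s=st()
z=s['position'][2]
command_gripper(.45);st('open')
ctrl.line_to([*p,.2],rate=.15);
ctrl.move_to([.5,-.2,.3],down(0));st()
d=save("top","t2.png");np.savez('/tmp/t2.npz',W=cloud(d),im=d["image"])
E
```

```text
[ 0.23  0.9  -0.95  1.38  0.74  1.23  1.37]
 t7.5 [0.6846 0.1698 0.1996] F [ 0.3  0.3 -1. ] g0.179
False
 t9.8 [0.6852 0.1702 0.0278] F [-0.3 -0.  -1.3] g0.177
open t10.3 [0.685  0.17   0.0276] F [ 0.3 -0.  -0.4] g0.452
 t14.7 [ 0.5001 -0.1997  0.2998] F [ 1.2 -0.   0.5] g0.450
```

View pics/t2.png

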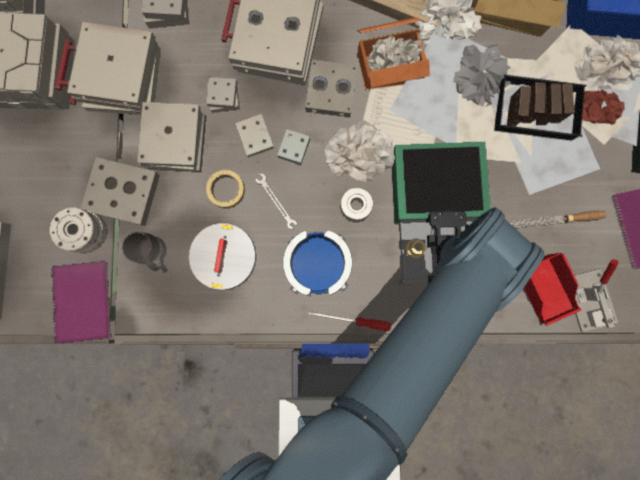

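```bash
cat > pot.py <<'E'
from h import *
def potfit(W):
    P=W[sel(W,.4,.62,-.05,.16,.079,.0885)][:,:2]
    c=circ(P)[0]
    def res(p): # edges: residual to annulus
        r=np.linalg.norm(P-p[:2],axis=1); return np.maximum(0,r-.088)+np.maximum(0,.07-r)
    c=least_squares(res,c).x[:2]
    r=np.linalg.norm(P-c,axis=1);Q=(P-c)[(r>.066)&(r<.092)]
    # notch angle: minimise points inside notch slot |y|<.023
    best=[]
    for a in np.arange(-12,18,.25):
        t=np.radians(a);y=Q@np.array([-np.sin(t),np.cos(t)])
        best.append((np.maximum(0,.0225-np.abs(y)).sum(),a))
    m=min(b[0] for b in best); aa=[b[1] for b in best if b[0]<=m+.002]
    return c,circ(P)[1],np.mean(aa),min(aa),max(aa),m
if __name__=='__main__':
    for f in ('/tmp/t2.npz',):
        W=np.load(f)['W'];print(potfit(W))
        S=W[sel(W,.58,.8,.05,.25,.003,.02)];print(len(S),rect(S[:,:2]),np.median(S[:,2]),S[:,2].max())
        H=W[sel(W,.4,.65,.2,.45,.052,.08)];print('handle',rect(H[:,:2]),pca(H[:,:2]))
        b=W[sel(W,.48,.6,-.25,-.17,.045,.06)];print(circ(b[:,:2]))
E
python3 pot.py
```

```text
(array([0.51020191, 0.05324749]), 0.08794113248586655, np.float64(3.25), np.float64(2.75), np.float64(3.75), np.float64(4.782792864348878e-05))
623 (array([0.69000647, 0.15098349]), array([0.19833041, 0.219202  ]), np.float32(-0.0024568364)) 0.00463073821816562 0.018977602650752656
handle (array([0.53059857, 0.31164398]), array([0.01477618, 0.08859333]), np.float32(-0.15168029)) (array([0.52984605, 0.31085594]), np.float64(2.9836687704333515))
(array([ 0.55035377, -0.21234968]), 0.01952182687819004)
```

Pot (0.510, 0.0535), notches at 3.25°. The two brass bushes (top px 418,248 and 470,249) match; blue, purple and green (424,320 / 462,318 / 490,303) are look-alikes on the bench. Fetch bush 1.

```bash
cat > bush.py <<'E'
from h import *
def carry(b,t):
    q,_=pick_q([*b,.2],0)
    command_gripper(.72,30)
    ctrl.move_to([*b,.2],q)
    print('g',ctrl.line_to([*b,.055],rate=.12,guard=10));st()
    command_gripper(0.);s=st('closed')
    ctrl.line_to([*b,.2],rate=.15);st('up')
    q2,_=pick_q([*t,.2],0)
    ctrl.move_to([*t,.2],q2)
    print('g',ctrl.line_to([*t,.055],rate=.12,guard=10));st()
    command_gripper(.62);st('open')
    ctrl.line_to([*t,.2],rate=.15)
E
python3 - <<'E'
from bush import *
P=np.array([.5102,.0535])
carry([.5504,-.212],P+[0,-.033])
ctrl.move_to([.45,-.05,.35],down(0))
d=save("top","t3.png");np.savez('/tmp/t3.npz',W=cloud(d),im=d["image"]);st()
E
```

```text
g False
 t18.5 [ 0.551  -0.2121  0.0558] F [-0.1 -0.   0.2] g0.718
closed t18.9 [ 0.5507 -0.2121  0.0554] F [ 0.4 -0.5  2.5] g0.514
up t20.1 [ 0.5497 -0.212   0.199 ] F [-0.1  1.1 -3.8] g0.515
g False
 t22.4 [0.5107 0.0206 0.0556] F [ 0.  -0.5 -3.5] g0.514
open t22.7 [0.5105 0.0205 0.0554] F [ 1.1  0.2 -0.1] g0.622Traceback (most recent call last):
  File "<stdin>", line 4, in <module>
plant.Unreachable: the arm cannot take that pose within its joint ranges
```

```bash
python3 - <<'E'
from h import *
ctrl.line_to([.46,-.1,.25],rate=.3)
d=save("top","t3.png");np.savez('/tmp/t3.npz',W=cloud(d),im=d["image"]);st()
save("scene","s3.png",crop=(220,180,500,390),scale=2.8)
E
```

```text
t24.5 [ 0.4599 -0.099   0.2495] F [0.1 0.8 0.9] g0.621
```

View pics/t3.png

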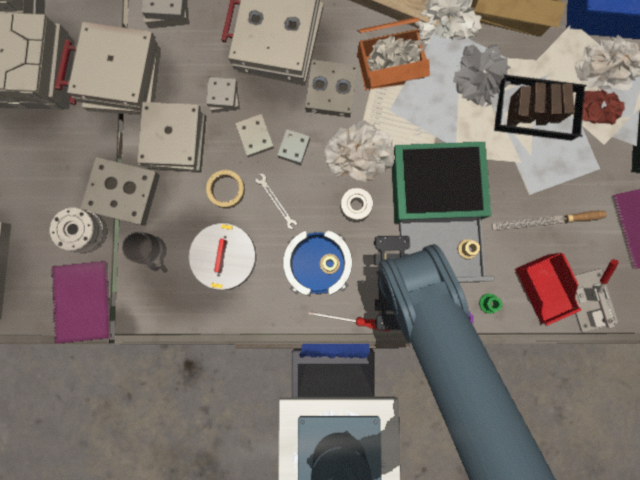

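View pics/s3.png

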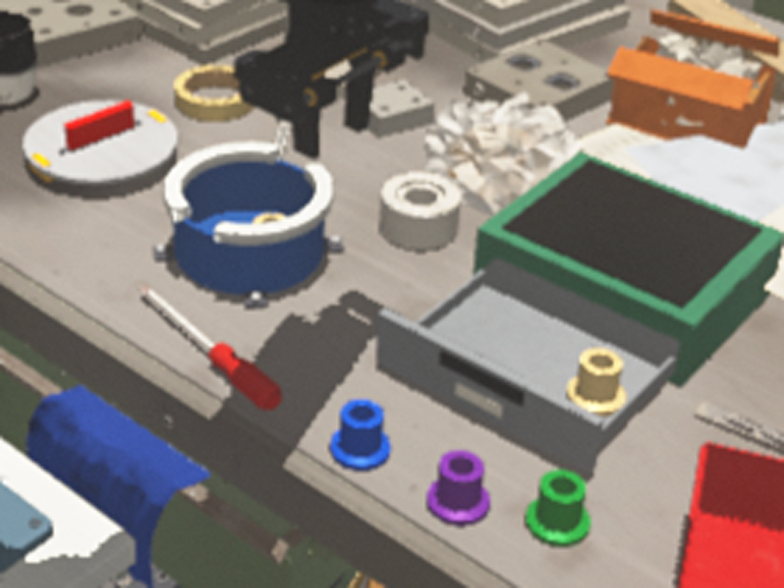

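```bash
python3 - <<'E'
from bush import *
W=np.load('/tmp/t3.npz')['W']
X=W[sel(W,.45,.57,-.01,.12,.04,.06)];print('in pot',len(X),circ(X[:,:2]),np.median(X[:,2]))
X=W[sel(W,.49,.6,-.4,-.31,.045,.06)];b,r=circ(X[:,:2]);print('b2',len(X),b,r)
P=np.array([.5102,.0535])
assert r<.022
carry(b,P+[0,.034])
ctrl.line_to([.46,-.1,.25],rate=.3)
d=save("top","t4.png",crop=(180,130,520,350),scale=2.3);W=cloud(d);np.savez('/tmp/t4.npz',W=W,im=d["image"]);st()
X=W[sel(W,.45,.57,-.01,.12,.04,.06)];print('in pot',len(X),circ(X[:,:2]),np.median(X[:,2]))
H=W[sel(W,.4,.65,.2,.45,.052,.08)];print('handle',rect(H[:,:2]),pca(H[:,:2]))
E
```

```text
in pot 111 (array([0.50974858, 0.02067379]), 0.018942521885037422) 0.05133971916976887
b2 137 [ 0.54869026 -0.35255015] 0.01993023045361042
g False
 t27.3 [ 0.5493 -0.3528  0.0559] F [ 1.2  0.8 -0.3] g0.717
closed t27.7 [ 0.5489 -0.3527  0.0554] F [ 0.5 -1.2  2.6] g0.519
up t28.8 [ 0.548  -0.3524  0.1988] F [-0.5  0.1 -2.8] g0.515
g False
 t31.8 [0.5107 0.0877 0.0556] F [ 0.2 -0.1 -2.5] g0.516
open t32.2 [0.5105 0.0875 0.0554] F [ 0.1  0.6 -0.1] g0.617
 t34.1 [ 0.4601 -0.0981  0.2497] F [ 0.3  1.6 -0.1] g0.619
in pot 225 (array([0.51051909, 0.05429139]), 0.05040053650736809) 0.05133952216278903
handle (array([0.53059595, 0.31184354]), array([0.01535596, 0.08853828]), np.float32(-0.15515172)) (array([0.53047824, 0.31076337]), np.float64(2.9829413931924247))
```

View pics/t4.png

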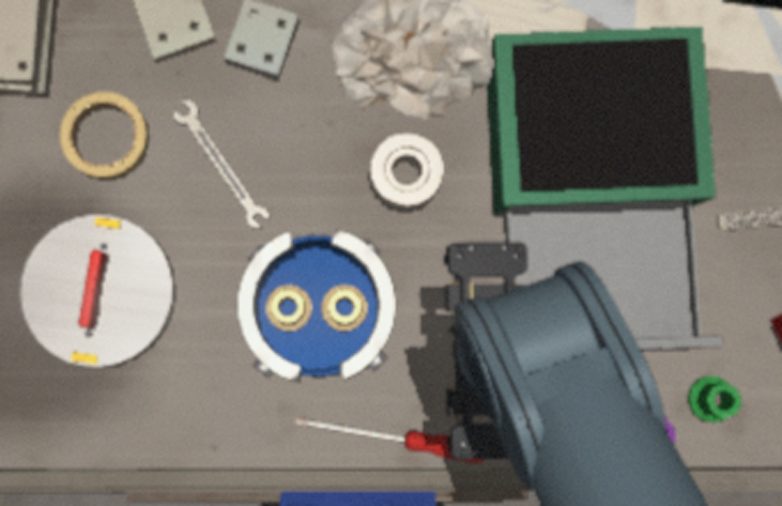

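```bash
python3 - <<'E'
from h import *
W=np.load('/tmp/t0.npz')['W']
X=W[sel(W,.6,.84,-.42,-.14,.071,.082)];print('house',rect(X[:,:2]),X[:,0].min())
u=np.array([np.cos(.034),np.sin(.034)])
f=np.array([.458,-.2826]); s=f-.04*u
command_gripper(0.)
q,_=pick_q([*s,.2],92)
ctrl.move_to([*s,.2],q);st()
print(ctrl.line_to([*s,.06],rate=.12,guard=6));st()
print(ctrl.line_to([*(f+.135*u),.06],rate=.1,guard=25));st()
print(ctrl.line_to([*(f+.19*u),.06],rate=.03,guard=18));st()
ctrl.wait(.2);st()
E
```

```text
house (array([ 0.731578 , -0.2693653]), array([0.21331705, 0.25188551]), np.float32(-1.539606)) 0.62233123116774
 t36.0 [ 0.4186 -0.2829  0.2002] F [0.9 0.4 0.1] g0.004
False
 t37.3 [ 0.4185 -0.2842  0.0606] F [0.4 0.3 0.3] g0.001
False
 t39.2 [ 0.5918 -0.278   0.0598] F [-6.4 -0.1  1.3] g0.003
True
 t40.0 [ 0.6036 -0.2775  0.0587] F [ 0.6  0.4 -0. ] g0.004
 t40.2 [ 0.6028 -0.2777  0.0582] F [0.  0.6 0.6] g0.000
```

```bash
python3 - <<'E'
from h import *
u=np.array([np.cos(.034),np.sin(.034)]);f=np.array([.458,-.2826])
s=st();p=s['position'][:2]
print(ctrl.line_to([*(p+.03*u),.06],rate=.03,guard=15));s=st()
b=s['position'][:2]-.06*u
ctrl.line_to([*b,.06],rate=.2);ctrl.line_to([*b,.25],rate=.25)
ctrl.line_to([.45,-.1,.25],rate=.3)
d=save("top","t5.png",crop=(180,130,520,350),scale=2.3);W=cloud(d);np.savez('/tmp/t5.npz',W=W,im=d["image"]);st()
X=W[sel(W,.57,.66,-.4,-.16,.055,.069)];print('front',len(X),rect(X[:,:2]))
E
```

```text
t40.2 [ 0.6028 -0.2777  0.0582] F [0.  0.6 0.6] g0.000
True
 t40.6 [ 0.6035 -0.2779  0.0574] F [-0.   1.1 -0.8] g0.004
 t42.8 [ 0.4507 -0.1019  0.2497] F [-0.2  0.8 -0.3] g0.003
front 441 (array([ 0.62795819, -0.27780829]), array([0.03297474, 0.23541096]), np.float32(-1.518318))
```

View pics/t5.png

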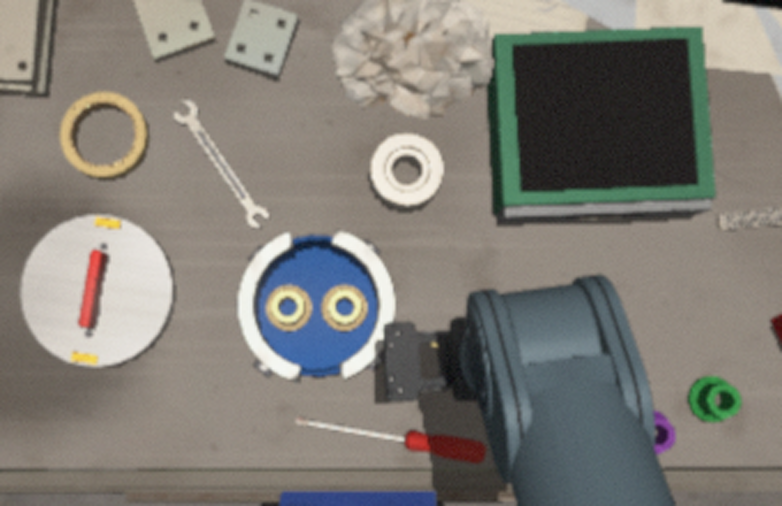

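```bash
python3 - <<'E'
from h import *
f=np.load('/tmp/t5.npz');W=f['W'];hsv=cv2.cvtColor(f['im'],cv2.COLOR_RGB2HSV)
m=sel(W,.4,.65,.2,.45,.02,.045);D=W[m][:,:2];print('lid',circ(D))
H=W[sel(W,.4,.65,.2,.45,.052,.08)];a=rect(H[:,:2]);print('handle',a[0],a[1],np.degrees(a[2]),np.degrees(pca(H[:,:2])[1]))
y=m&(hsv[...,0]>20)&(hsv[...,0]<35)&(hsv[...,1]>120)
n,l,s,cc=cv2.connectedComponentsWithStats(y.astype(np.uint8))
ms=[W[l==i][:,:2].mean(0) for i in range(1,n) if s[i,4]>5];d=ms[0]-ms[1];print(np.mean(ms,0),np.degrees(np.arctan2(d[1],d[0])))
L=np.array([.5308,.3117]);P=np.array([.5102,.0535])
for nm,p,h in (('pick',L,-8.8),('-30',P,-26.75),('0',P,3.25),('+30',P,33.25)):
    for z in (.056,.132,.22):
      for alt in (0,1):
        j=ctrl.inverse_kinematics([*p,z],down(h+90,alt));print(nm,z,alt,None if j is None else j.round(2))
E
```

```text
lid (array([0.53156561, 0.31172138]), 0.09043090045452118)
handle [0.53050323 0.31104144] [0.01455453 0.08853996] -8.224462 170.99048266697986
[0.53214454 0.31287456] -9.350594249701267
pick 0.056 0 [-0.34  0.79 -0.37  1.72  0.4   0.7  -2.65]
pick 0.056 1 [ 0.08  1.07 -1.06  1.7   1.06  1.06  0.06]
pick 0.132 0 [-0.16  0.73 -0.64  1.7   0.54  0.89 -2.74]
pick 0.132 1 [ 0.13  1.   -1.17  1.68  0.99  1.18  0.1 ]
pick 0.22 0 [-0.1   0.64 -0.73  1.64  0.47  1.05 -2.7 ]
pick 0.22 1 [ 0.16  0.9  -1.26  1.63  0.89  1.29  0.16]
-30 0.056 0 [ 0.17  0.69 -0.47  1.99  0.55  0.58 -2.7 ]
-30 0.056 1 [ 0.55  0.93 -1.02  1.97  1.05  0.9   0.06]
-30 0.132 0 [ 0.25  0.57 -0.56  1.97  0.44  0.73 -2.62]
-30 0.132 1 [ 0.62  0.82 -1.13  1.95  0.91  1.    0.16]
-30 0.22 0 [ 0.32  0.44 -0.64  1.91  0.33  0.9  -2.52]
-30 0.22 1 [ 0.69  0.69 -1.22  1.89  0.73  1.1   0.28]
0 0.056 0 [ 0.25  0.72 -0.57  1.99  0.65  0.63 -2.27]
0 0.056 1 [ 0.59  0.98 -1.08  1.97  1.11  0.96  0.55]
0 0.132 0 [ 0.33  0.6  -0.67  1.96  0.53  0.76 -2.16]
0 0.132 1 [ 0.6   0.79 -1.08  1.95  0.87  0.96  0.71]
0 0.22 0 [ 0.4   0.47 -0.75  1.91  0.39  0.92 -2.05]
0 0.22 1 [ 0.61  0.6  -1.07  1.89  0.62  1.02  0.9 ]
+30 0.056 0 [ 0.31  0.74 -0.65  1.98  0.73  0.66 -1.8 ]
+30 0.056 1 [ 0.59  0.98 -1.08  1.97  1.11  0.96  1.08]
+30 0.132 0 [ 0.39  0.63 -0.75  1.96  0.6   0.79 -1.7 ]
+30 0.132 1 [ 0.6   0.79 -1.08  1.95  0.87  0.96  1.23]
+30 0.22 0 [ 0.47  0.5  -0.84  1.9   0.46  0.94 -1.58]
+30 0.22 1 [ 0.61  0.6  -1.07  1.89  0.62  1.02  1.42]
```

```bash
python3 - <<'E'
from h import *
L=[.531,.3117];P=[.5102,.0535]
command_gripper(.45,45)
q=down(-8.8+90,1)
ctrl.line_to([.44,.05,.25],rate=.35)
ctrl.move_to([*L,.2],q);st()
print(ctrl.line_to([*L,.056],rate=.12,guard=8));st()
command_gripper(0.);st('closed')
ctrl.line_to([*L,.2],rate=.12);st('up')
q=down(-26.75+90,1)
ctrl.move_to([*P,.2],q);st()
save("scene","s6.png",crop=(180,120,480,340),scale=2.6)
E
```

```text
t46.0 [0.5314 0.3108 0.1999] F [-0.1 -0.9 -0.3] g0.446
False
 t47.4 [0.5314 0.3121 0.0568] F [ 0.5 -0.7  0.1] g0.450
closed t47.9 [0.5311 0.312  0.0563] F [0.2 1.4 2.3] g0.156
up t49.2 [0.5307 0.3113 0.1991] F [ 0.7  0.3 -4.3] g0.150
 t50.2 [0.5105 0.0551 0.2004] F [ 0.6  0.2 -3.7] g0.153
```

View pics/s6.png

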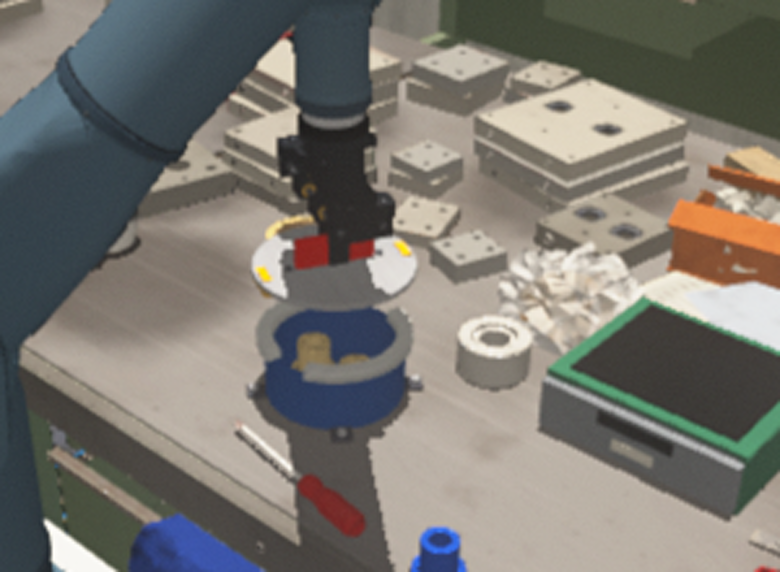

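```bash
python3 - <<'E'
from h import *
d=get_image("scene");W=cloud(d);hsv=cv2.cvtColor(d["image"],cv2.COLOR_RGB2HSV)
m=sel(W,.44,.58,-.02,.13,.012,.075)&(hsv[...,0]>10)&(hsv[...,0]<35)&(hsv[...,1]>60)
n,l,s,cc=cv2.connectedComponentsWithStats(m.astype(np.uint8))
for i in range(1,n):
  if s[i,4]>8: X=W[l==i];print(s[i,4],cc[i],X.min(0).round(3),X.max(0).round(3))
# lid disc now
m=sel(W,.4,.62,-.05,.16,.145,.19);X=W[m];print(len(X),np.percentile(X[:,2],[5,50,95]),X.mean(0))
y=sel(W,.4,.62,-.05,.16,.14,.2)&(hsv[...,0]>20)&(hsv[...,0]<35)&(hsv[...,1]>120)
n,l,s,cc=cv2.connectedComponentsWithStats(y.astype(np.uint8))
ms=[W[l==i].mean(0) for i in range(1,n) if s[i,4]>5];print(ms)
E
```

```text
141 [300.09929078 254.33333333] [0.484 0.065 0.014] [0.556 0.112 0.056]
24 [315.33333333 257.91666667] [0.501 0.018 0.046] [0.529 0.042 0.055]
1438 [0.16498501 0.16933061 0.18249597] [0.49126399 0.03991292 0.17022212]
[array([0.58285135, 0.01986723, 0.17029454]), array([0.43904535, 0.09036959, 0.17044943])]
```

```bash
python3 - <<'E'
from h import *
P=[.5102,.0535]
ctrl.line_to([*P,.15],rate=.1);st()
print(ctrl.line_to([*P,.126],rate=.02,guard=6));st()
ctrl.wait(.2);st()
d=get_image("scene");W=cloud(d);hsv=cv2.cvtColor(d["image"],cv2.COLOR_RGB2HSV)
y=sel(W,.4,.62,-.05,.16,.09,.2)&(hsv[...,0]>20)&(hsv[...,0]<35)&(hsv[...,1]>120)
n,l,s,cc=cv2.connectedComponentsWithStats(y.astype(np.uint8))
ms=[W[l==i].mean(0) for i in range(1,n) if s[i,4]>5];print(ms,np.mean(ms,0))
E
```

```text
t51.0 [0.5103 0.0538 0.15  ] F [ 0.2  0.4 -3.8] g0.155
True
 t51.8 [0.5101 0.0535 0.1322] F [-1.3 -1.4  6.1] g0.156
 t52.0 [0.5101 0.0535 0.1322] F [-0.4 -1.   5.5] g0.157
[array([0.58114003, 0.01658637, 0.10240643]), array([0.43863235, 0.08898511, 0.10190381])] [0.50988619 0.05278574 0.10215512]
```

```bash
python3 - <<'E'
from h import *
P=[.5102,.0535]
command_gripper(.3);st('rel');ctrl.wait(.3)
command_gripper(0.,30);st('re')
z=status.read_state()['position'][2]-.0005
for a in (-26.75,-18,-10,-4,-2):
    ctrl.line_to([*P,z],rotation=down(a+90,1),rate=.1) if a>-26 else None
    s=st(a)
    if s['ft_force'][2]<2: z-=.001
    if s['ft_force'][2]>9: z+=.0007
save("scene","s7.png",crop=(180,120,480,340),scale=2.6)
E
```

```text
rel t52.5 [0.5092 0.0529 0.1311] F [-0.5 -0.6  0.1] g0.299
re t53.1 [0.5093 0.053  0.1312] F [ 0.4  1.1 -0.2] g0.156
-26.75 t53.1 [0.5093 0.053  0.1312] F [ 0.4  1.1 -0.2] g0.156
-18 t53.4 [0.5109 0.0537 0.131 ] F [-2.2 -1.2 12.3] g0.165
-10 t53.7 [0.5106 0.0534 0.1311] F [-0.7 -0.9  7. ] g0.156
-4 t54.0 [0.5107 0.0535 0.131 ] F [-0.8 -1.1  6.7] g0.155
-2 t54.2 [0.5107 0.0535 0.131 ] F [ 0.  -0.9  5.6] g0.157
```

View pics/s7.png

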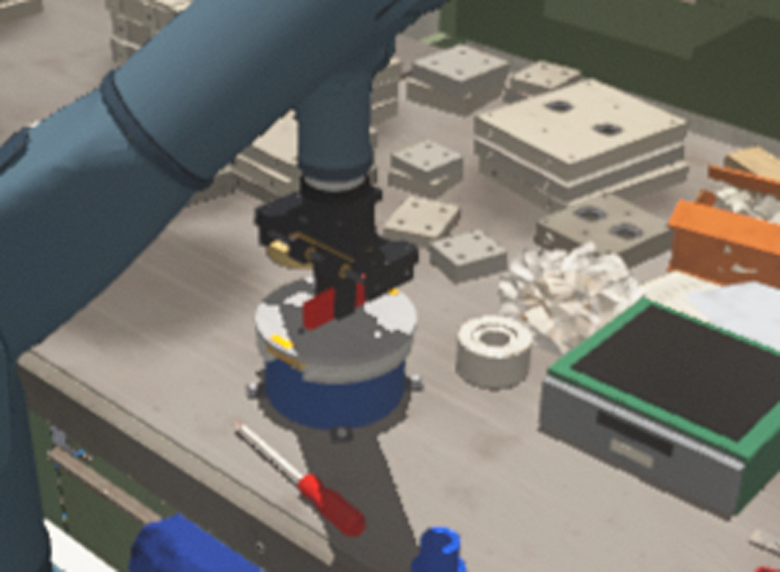

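Following the turn well. Now go in 1° steps and press until it drops.

```bash
python3 - <<'E'
from h import *
P=[.5102,.0535]
z=status.read_state()['position'][2]
for a in np.arange(-1,9.1,1.):
    ctrl.line_to([*P,z],rotation=down(a+90,1),rate=.1)
    g=ctrl.line_to([*P,z-.011],rate=.02,guard=8)
    s=st(f'{a} {g}')
    if s['position'][2]<z-.006: break
    ctrl.line_to([*P,z],rate=.05)
E
```

```text
-1.0 True t54.7 [0.5102 0.0534 0.1308] F [-1.  -1.6  6.4] g0.157
0.0 True t55.5 [0.5101 0.0535 0.1305] F [-0.8 -0.7  5.4] g0.158
1.0 True t56.5 [0.5108 0.0537 0.1211] F [-0.1 -0.6  5.6] g0.155
```

```bash
python3 - <<'E'
from h import *
P=[.5102,.0535]
ctrl.line_to([*P,status.read_state()['position'][2]],rotation=down(2.5+90,1),rate=.05);st()
command_gripper(.45);ctrl.wait(.2)
ctrl.line_to([*P,.25],rate=.12)
ctrl.move_to([.45,-.28,.3],down(0));st()
d=save("top","t8.png",crop=(180,130,520,350),scale=2.3);W=cloud(d);hsv=cv2.cvtColor(d["image"],cv2.COLOR_RGB2HSV)
m=sel(W,.4,.62,-.05,.16,.08,.12);D=W[m];print('lid',circ(D[:,:2]),np.percentile(D[:,2],[10,50,90]))
y=m&(hsv[...,0]>20)&(hsv[...,0]<35)&(hsv[...,1]>120)
n,l,s,cc=cv2.connectedComponentsWithStats(y.astype(np.uint8))
ms=[W[l==i].mean(0) for i in range(1,n) if s[i,4]>5];e=ms[0]-ms[1];print(ms,np.mean(ms,0),np.degrees(np.arctan2(e[1],e[0])))
H=W[sel(W,.4,.62,-.05,.16,.12,.14)];a=rect(H[:,:2]);print('handle',a[0],a[1],np.degrees(a[2]),np.median(H[:,2]))
A=np.c_[D[:,:2]-D[:,:2].mean(0),np.ones(len(D))];k=(D[:,2]<.1);print('plane',np.linalg.lstsq(A[k],D[k,2],rcond=None)[0])
X=W[sel(W,.57,.66,-.4,-.16,.055,.0685)];print('front',len(X),rect(X[:,:2]))
S=W[sel(W,.6,.78,.1,.235,.003,.02)];print('span z',S[:,2].max())
save("scene","s8.png",crop=(180,120,480,340),scale=2.6)
E
```

```text
t56.7 [0.5104 0.0536 0.1211] F [ 1.1 -0.3 -0.6] g0.154
 t61.3 [ 0.4501 -0.2796  0.2996] F [-0.6 -0.3  0.5] g0.450
lid (array([0.51055533, 0.05217366]), 0.0897870883345604) [0.08873208 0.09160469 0.09447206]
[array([0.59235364, 0.05720208, 0.09276302]), array([0.43213923, 0.04854321, 0.09191161])] [0.51224644 0.05287264 0.09233731] 3.0935671562350047
handle [0.51101016 0.0522523 ] [0.01388629 0.08690417] 2.8392804 0.12528474591966998
plane [ 0.00096844 -0.00017119  0.09156471]
front 436 (array([ 0.62936877, -0.27938794]), array([0.03498111, 0.23811856]), np.float32(-1.5530207))
span z 0.01234601241972566
```

View pics/t8.png

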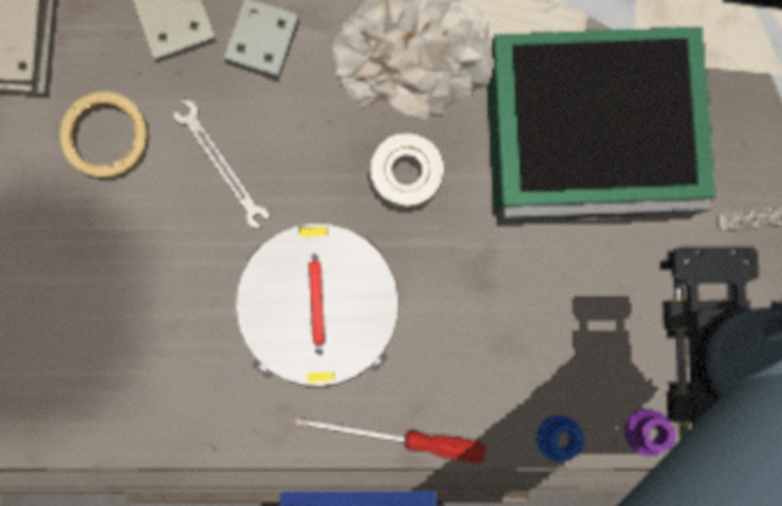

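View pics/s8.png

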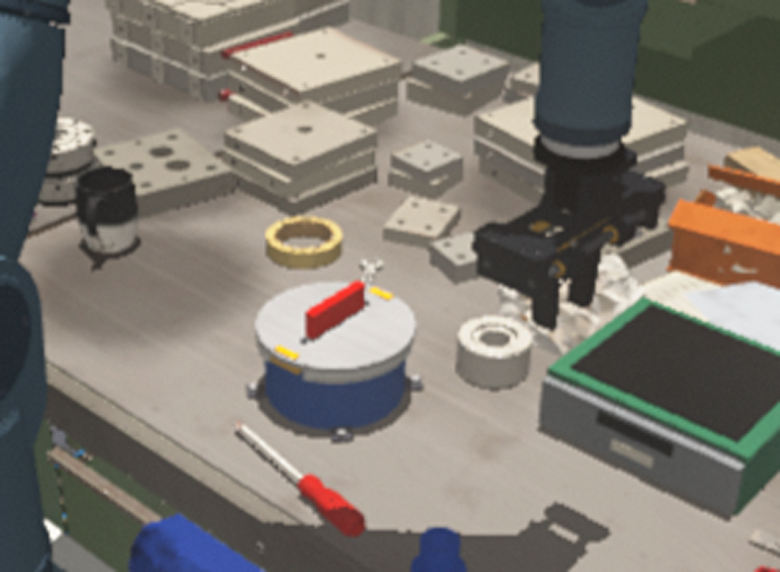

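```bash
python3 - <<'E'
from h import *
print(job.sign_off());st()
E
```

```text
the job is handed in; nothing more can be done
None
the job is handed in; nothing more can be done
```

The pot is ready to run and I handed the job in at about 61 s of the 192 s allowed. No verdict was reported.

**What I did:**
- Laid the spanner flat on the bench, about 0.21 m from the pot.
- Moved both brass bushes into the pot. Only two were there; the blue, purple and green look-alikes were left alone.
- Pushed the drawer home.
- Laid the lid on the rim about 30° to the side of the notches, let go so it settled, then turned it until it dropped 10 mm.

**What the last checks showed:**
- **Lid:** its top was at 92 mm, which is seated height. It was about 1.5 mm off centre and within about 0.4° of the notches, with tilt about 0.001 rad.
- **Bushes:** both stood upright in the pot just before the lid went on. I could not see them afterwards.
- **Drawer:** its panel looked flush with the housing. It stopped hard twice at the same point under 15 to 18 N, well above the detent force. I inferred from this that it is fully home and did not measure the remaining gap.
- **Spanner:** it was flat in the last picture. The raw depth there peaked at 12 mm against its 6 mm thickness, which I took as edge noise.
- **Bystanders and gripper:** the hub, tape and mug looked unmoved in the last pictures, and the gripper was clear of everything.

No check failed.

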